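# Fold the tablet stand and pack it under the tray

## Robot

A 6-joint arm with a two-finger parallel gripper is mounted at the origin on the work surface. World frame = base frame: x ahead of the robot, y to its left, z up, the work surface at z = 0. Lengths are in mm, angles in degrees, forces in N, time in s.
With the tool pointing down it reaches from about 300 to 850 mm from the base axis. Payload 4.2 kg.
Tool frame: the origin (TCP) lies midway between the tips of the shut fingers; the grasp point (between the pads) lies 19 mm behind it; z points along the fingers, y is the direction in which the jaws open and shut (so a half turn about z gives the same grasp; the last joint's range is limited). The gripper opens to 91 mm and grips with 3 to 60 N. Pads are 32 mm wide; open, the fingers measure 118 mm over their backs; the gripper's body (76 mm by 178 mm) begins 60 mm behind the grasp point.
Start: joints at [63.083, 18.312, 89.639, -0, 72.044, -1.146], TCP at [250.006, 517.822, 213.976] pointing down, gripper open.
Joint ranges: [-177.97, 177.97], [-48.28, 115.42], [12.27, 149.76], [-77.06, 257.06], [2.81, 150.46], [-146.56, 146.56]. Speed limits (degrees/s): [147.25, 147.25, 180, 180, 180, 180].

## Interface

Orientations are given as [roll, pitch, yaw] about the fixed x, y, z axes, in that order (R = Rz(yaw) Ry(pitch) Rx(roll)).
In Python, from workcell import env gives the robot as it stands.
- The arm moves only by the shell command python3 -m jog 'ROWS' [FORCE]. ROWS is JSON, a list of rows, each an object of numbers: "dx", "dy", "dz": the shift along the world's x, y, z in m; "wx", "wy", "wz": the turn, a rotation vector about the world's x, y, z in rad; "grip": the gripper's target within -1 to 1 (shut at 1, half-way at 0, fully open at -1). In form: [{"dx": .., "dy": .., "dz": .., "wx": .., "wy": .., "wz": .., "grip": ..}, ...]. A call has 1 to 10 rows; each row shifts and turns the commanded pose from where the row before left it; what a row does not reach is not made up. A row lasts 1/10 s, in which the tool goes at most 50 mm and 8.59 degrees, less where a joint would pass 70% of its speed; a pose out of reach is approached as far as the arm can. A call with a gripper value outside its range is refused whole. The fingers move at their own pace and stop on an object; FORCE is the grip in N (left out, the last holds). Time passes only in rows, so rows that do not move let the fingers close. It gives the time, the measured TCP pose, the force and the opening at its end, in the units of the state.
- env.state(): the state, without advancing time (a new reading comes with each control period).
- env.grab_frame(name): name is "scene" or "top" or "wrist"; returns the picture (384x512x3 uint8, red, green, blue); there is no depth.
- env.get_calibration(name): a dict with "fx", "fy", "cx", "cy" (pixels), "k1" (the pictures are not rectified: a ray, as slopes to the right and down, at radius r is drawn at 1 + k1 r^2 times it, then the intrinsics apply), "R" (3x3) and "t" (3): a world point X has camera coordinates R X + t. Camera axes: x right, y down, z forward; pixel columns grow to the right and rows downward; lengths in mm; the calibration is good to about 2 mm. A picture is of the moment at which its call begins: read the wrist's pose just before it. get_calibration takes no time and is no camera call; for the wrist camera it gives the pose at the moment of the call.
- env.job_done(): hands the job in, once; it reports no verdict.
The state is a dict: "time_s": time; "qpos": joint angles; "qvel": joint speeds; "effort": joint torques, N m; "ee_pos": TCP position; "ee_rot": TCP orientation; "force": force on the tool from outside, world axes, zero at the start; "torque": the same for the moment, N m; "gripper_width": finger opening in mm.
Only numpy, scipy, OpenCV 4.12 (cv2) and the standard library are available. Lean on these libraries where they do the work, as an engineer would, in place of code of your own. Each camera call takes 0.05 s, during which the arm holds its last target. There are 200 camera calls.

## Task

Pack away the tablet stand: push its orange prop over until it snaps down flat on the base, then stow the folded stand, base down, flat on the green pad in the parts case; the case's tray has to be swung up and away to get at the pad. Finish with the tray swung back fully down on the case, its drive and adapter still in it and the charger still in its bay, and leave the other things on the table where they are and upright.

Things in the scene. Friction and masses are not known exactly. Their poses are not given: they have to be found in the camera images.
- stand: Loose folding tablet stand, about 0.5 kg. Dark steel base 100 (x) x 44 (y) x 14 (z) mm; origin: centre of its underside. A black lip at the +x end, full width, rises to z = 24. The orange prop's hinge (along y) is at x = -44, z = 19. Folded it is 24 mm high; pinch it across its 44 mm. Its +x starts pointing sideways or towards the robot; a mouse (+y side) and a roll of tape (-y side) are at least 80 mm from its centre line.
- prop (a joint): Angle of the orange prop (38 wide, 7 thick). 0 = open, leaning 19 degrees back past upright, as it starts; 1.9 rad = flat on the base. An over-centre spring drives it to the nearer end: pushed from behind (from the stand's -x side towards +x, about 1.2 N at the tip) past about 0.9 rad it snaps down by itself. The stand may slide a little.
- prop_tip (a point): Middle of the free end of the prop, 82 mm from its hinge; when open about 97 mm above the table.
- case: Fixed blue parts case: outer 138 (x) x 222 (y) x 60 mm high, walls and floor 4 mm, origin at the centre of its underside; +x points roughly away from the robot. A 4 mm divider at y = 0 makes two bays, 130 (x) x 105 (y) mm, centred at y = +-54.5. One holds the green pad, the other the charger (which is which varies); the tray covers both when down.
- swing (a joint): Angle q of the 90 mm steel arms at the case's y = +-115 sides that carry the tray: 0 = tray down, 2.27 rad = right open beyond the case's +x side. From its down place the tray moves, always level, by x = 90*(cos 0.436 - cos(0.436+q)), z = 90*(sin(0.436+q) - sin 0.436) mm (case frame): 163 along x when open. About 5 N lifts it; let go, it sinks to the nearer end.
- tray: Grey top tray, level at all angles, 134 (x) x 222 (y) x 30 mm, open on top, underside 62.5 mm above the table when down. Use its points for places on it: this body's origin is the pivot of its arms, not its centre.
- tray_handle (a point): Centre of the yellow bar handle over the tray: 10 mm thick (case x), 12 mm high, runs along the case's y for 200 mm between two end posts, 75 mm above the tray's underside (137.5 mm above the table when down). Pinch it from above across its 10 mm; below it the hollow of the tray is clear down to 14 mm above the tray floor.
- tray_floor (a point): Centre of the tray's inner floor (126 x 214 mm inside; walls 26 mm high above it).
- pad: Loose green pad 120 (x) x 96 (y) x 6 mm lying in one bay of the case; origin at the centre of its underside, which is 4 mm above the table, so its top is 10 mm above the table. The folded stand fits here with its length along the case's x, either way round.
- charger: Black charger brick 105 x 60 x 32 mm lying in the other bay; origin at the centre of its underside.
- drive: Loose silver disk drive 100 x 70 x 9 mm lying in the tray; origin at the centre of its underside.
- adapter: Loose white adapter plug 60 x 28 x 14 mm lying in the tray; origin at the centre of its underside.
- mouse: Black computer mouse 104 x 58 x 32 mm beside the stand on its +y side; origin at the centre of its underside.
- tape: Amber roll of tape, 80 mm across, 24 mm high, lying flat on the stand's -y side; origin at the centre of its underside.
- duster: Tall green spray can, 54 mm across, 190 mm high, standing between the case's and the stand's places; origin at the centre of its underside.
- mug: White mug 80 mm across, 90 mm high, at the far left of the table; origin at the centre of its underside.
- jar: Small screw jar with a red lid, 44 mm across, 60 mm high, standing 65 mm or more beyond the stand's lip end; origin at the centre of its underside.
There are look-alikes about, which are no part of the job. Of the things that look like the stand, take the one that is farthest from the robot's base at the start. Several things have the shape of the adapter; the one meant has the colours described above.

How it is judged (in metres and radians):
On the way, in this order (a step that is already met when the one before it is completed fails the run):
1. the prop is folded flat on the stand's base (value of joint prop above 1.8 rad), for 0.2 s.
2. the folded stand lies flat on the pad in its bay (horizontal distance between stand and pad below 0.035 m and z of stand in the frame of case between 0.006 and 0.018 m and angle between stand's own z axis and vertical below 0.12 rad and value of joint prop above 1.8 rad), for 0.2 s.
At the end, for the whole second after the job is handed in: The prop is folded (over 1.8 rad), the stand lies base down within 7 degrees of flat on the pad, its centre within 35 mm of the pad's centre, at rest; the tray is down (arms under 0.06 rad) with the drive and the adapter in it, and the charger lies flat in its bay (all of step 2 and value of joint swing below 0.06 rad and x of drive in the frame of tray_floor between -0.067 and 0.067 m and y of drive in the frame of tray_floor between -0.111 and 0.111 m and z of drive in the frame of tray_floor between -0.006 and 0.03 m and x of adapter in the frame of tray_floor between -0.067 and 0.067 m and y of adapter in the frame of tray_floor between -0.111 and 0.111 m and z of adapter in the frame of tray_floor between -0.006 and 0.03 m and linear speed of stand below 0.02 m/s and z of charger in the frame of case between 0 and 0.012 m); the robot touches nothing.
It fails at once if something else on the table is moved more than 30 mm (distance of any of mouse, tape, duster, mug, jar from where it was at the start of the episode above 0.03 m).
It fails at once if the spray can, the mug, the jar or the roll of tape is knocked over (angle between any of duster, mug, jar, tape's own z axis and vertical above 0.6 rad).
It fails at once if the drive or the adapter leaves the tray (not (x of drive in the frame of tray_floor between -0.067 and 0.067 m and y of drive in the frame of tray_floor between -0.111 and 0.111 m and z of drive in the frame of tray_floor between -0.006 and 0.03 m) or not (x of adapter in the frame of tray_floor between -0.067 and 0.067 m and y of adapter in the frame of tray_floor between -0.111 and 0.111 m and z of adapter in the frame of tray_floor between -0.006 and 0.03 m)).
It fails at once if the charger is taken out of its bay (z of charger in the frame of case above 0.04 m).
It also fails if it takes over 72 s, if anything falls off the work surface, if the arm or the gripper's body presses on something with over 40 N, if the wrist force passes 120 N, or if a joint passes its speed limit or range.

## Working session

There is one attempt and no reset: what is moved stays moved. The work goes in short steps, Python scripts to look and compute and a shell command to move; the robot and the scene stay as the last step left them, time stands still between calls to the robot, and variables do not carry over. Pictures are saved under pics/ and viewed, about 8 in all and at most 12, crops included, and the job is handed in when it is done.

```bash
ls; mkdir -p pics; cat > h.py <<'E'
import numpy as np, cv2
from workcell import env
def cal(n): 
    c=env.get_calibration(n); return {k:np.array(v,float) if k in 'Rt' else v for k,v in c.items()}
def ray(c,u,v):
    K=np.array([[c['fx'],0,c['cx']],[0,c['fy'],c['cy']],[0,0,1.]])
    d=np.array([(u-c['cx'])/c['fx'],(v-c['cy'])/c['fy']]);p=d.copy()
    for _ in range(30): p=d/(1+c['k1']*(p@p))
    D=c['R'].T@np.array([p[0],p[1],1]); return -c['R'].T@c['t'],D/np.linalg.norm(D)
def onz(c,u,v,z):
    o,d=ray(c,u,v); return (o+d*(z-o[2])/d[2]).round(1)
def tri(c1,a,c2,b):
    o1,d1=ray(c1,*a);o2,d2=ray(c2,*b)
    s=np.linalg.lstsq(np.c_[d1,-d2],o2-o1,rcond=None)[0]
    p,q=o1+s[0]*d1,o2+s[1]*d2; return ((p+q)/2).round(1),round(float(np.linalg.norm(p-q)),1)
def proj(c,X):
    p=c['R']@np.array(X,float)+c['t'];p=p[:2]/p[2];p=p*(1+c['k1']*(p@p)); return round(c['fx']*p[0]+c['cx'],1),round(c['fy']*p[1]+c['cy'],1)
def shot(n,f,crop=None,s=1.5):
    c=cal(n);im=env.grab_frame(n)[:,:,::-1].copy()
    cv2.imwrite(f'pics/{f}_raw.png',im)
    if crop: x0,y0,x1,y1=crop; im=im[y0:y1,x0:x1]
    cv2.imwrite(f'pics/{f}.png',cv2.resize(im,None,fx=s,fy=s,interpolation=cv2.INTER_CUBIC)); return c
E
python3 - <<'E'
from h import *
a=shot('top','top1');b=shot('scene','scene1')
for c in(a,b):print(c['fx'],c['k1'],(-c['R'].T@c['t']).round(), c['R'].round(2).tolist())
print(env.state())
E
```

```text
pics
355.87054409045055 0.002771860408068016 [261.  64. 986.] [[0.0, -1.0, 0.02], [-0.99, -0.01, -0.17], [0.17, -0.02, -0.99]]
408.3423307178506 -0.11965032691744466 [1138.  391. 1075.] [[-0.43, 0.9, -0.01], [0.71, 0.33, -0.62], [-0.56, -0.27, -0.79]]
{'time_s': 0.1, 'qpos': array([ 6.30834591e+01,  1.83471070e+01,  8.96996167e+01, -4.13453591e-04,
        7.20454435e+01, -1.14473938e+00]), 'qvel': array([-0.09542686, -0.04049805, -0.21452353, -0.14519734,  0.01403748,
        0.02248304]), 'effort': array([ 7.91638777e-04, -4.13333631e+01, -2.32511115e+01,  7.30170845e-02,
        4.22592403e-02, -4.90895525e-05]), 'ee_pos': array([249.78387646, 517.39732441, 213.21174287]), 'ee_rot': array([-1.79907843e+02, -1.44829411e-03,  1.54228325e+02]), 'force': array([-0.68317286, -0.04981796, -0.23740631]), 'torque': array([-0.00137192, -0.00811808, -0.02987885]), 'gripper_width': 91.34058328394252}
```

View pics/top1.png

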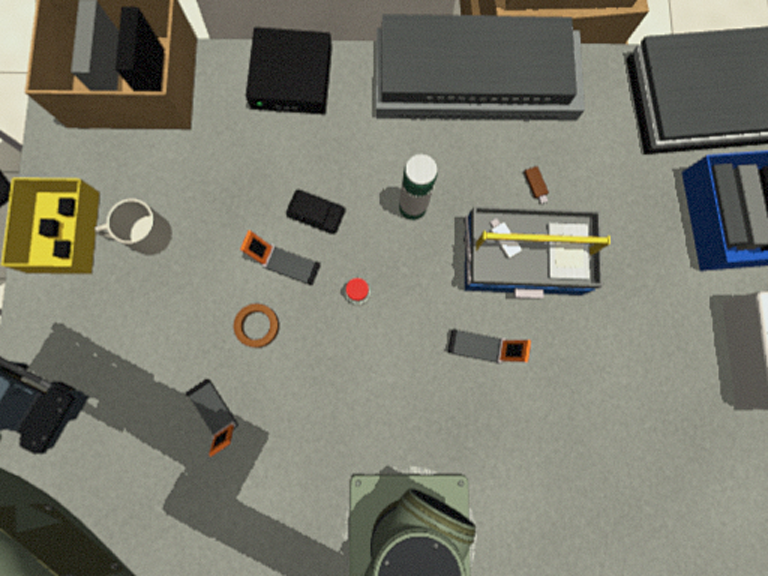

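View pics/scene1.png

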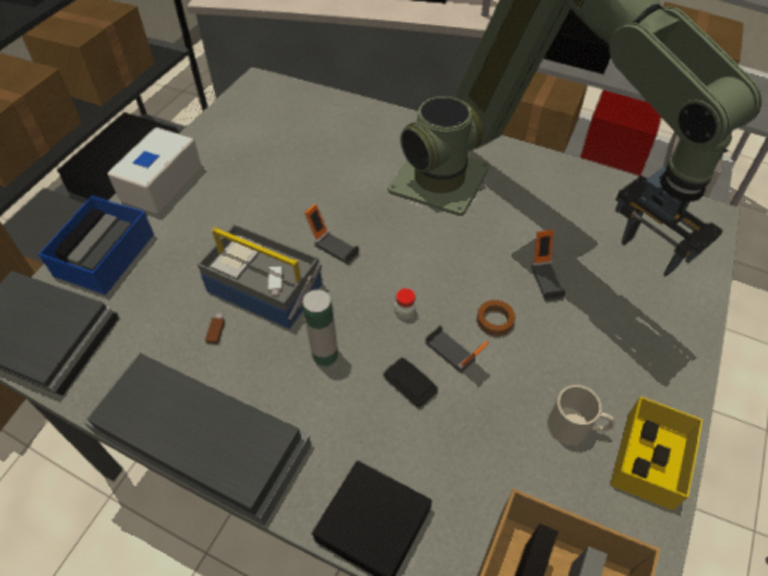

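The two pictures show three stand-like things, in 1.5x top-view pixels: (285,262) between mouse and tape, (490,347) near the case, and (213,415) near the robot. The one at (285,262) is the farthest, has its mouse, tape and jar around it, and its lip faces the jar. For the adapter, the white one in the tray at (505,238) is meant; the brown one on the table at (537,183) is not. Next I'll take a close crop and measure.

```bash
python3 - <<'E'
from h import *
t=cv2.imread('pics/top1_raw.png');s=cv2.imread('pics/scene1_raw.png')
a=t[135:235,150:260];b=s[195:275,240:350]
A=cv2.resize(a,(396,360),interpolation=cv2.INTER_CUBIC);B=cv2.resize(b,(396,288),interpolation=cv2.INTER_CUBIC)
c=t[120:205,295:415];C=cv2.resize(c,(396,280),interpolation=cv2.INTER_CUBIC)
o=np.zeros((600,796,3),np.uint8);o[:360,:396]=A[:360];o[:288,400:]=B;o[300:580,400:]=C
cv2.imwrite('pics/crop1.png',o)
ct,cs=cal('top'),cal('scene')
def blobs(im,lo,hi,amin=15):
    m=cv2.inRange(cv2.cvtColor(im,cv2.COLOR_BGR2HSV),lo,hi)
    n,l,st,ce=cv2.connectedComponentsWithStats(m)
    return [(ce[i].round(1).tolist(),st[i].tolist()) for i in range(1,n) if st[i,4]>amin]
for nm,im in(('top',t),('scene',s)):
    print(nm,'yellow',blobs(im,(22,150,120),(35,255,255)))
    print('orange',blobs(im,(4,170,120),(14,255,255)))
    print('red',blobs(im,(0,200,120),(3,255,255)))
E
```

```text
top yellow [([31.3, 150.9], [1, 119, 53, 59, 1312]), ([363.7, 158.5], [322, 155, 85, 8, 323])]
orange [([169.4, 164.6], [161, 154, 20, 22, 143]), ([167.2, 216.8], [156, 203, 27, 28, 208]), ([349.4, 233.3], [343, 227, 11, 14, 66]), ([146.0, 298.0], [140, 293, 13, 11, 41])]
red []
scene yellow [([169.9, 163.9], [142, 152, 56, 25, 187]), ([439.0, 301.6], [414, 264, 54, 68, 1269])]
orange [([206.9, 139.4], [204, 137, 7, 6, 18]), ([363.0, 155.1], [359, 154, 9, 4, 23]), ([360.9, 172.6], [357, 171, 9, 4, 19]), ([335.7, 203.4], [329, 201, 13, 8, 22]), ([329.5, 216.7], [323, 213, 16, 6, 26]), ([320.3, 231.7], [316, 228, 9, 8, 23])]
red [([270.0, 197.1], [265, 193, 11, 9, 83])]
```

View pics/crop1.png

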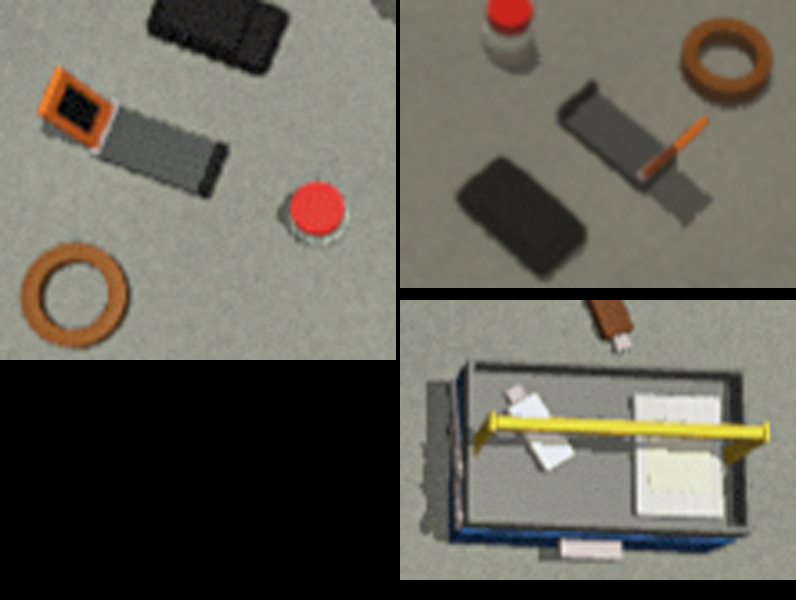

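Crop 1 shows the target stand: its prop tip edge runs (60,67)-(38,108), and its lip is at (228,148)-(209,197), towards the jar. The adapter and drive lie in the tray under the handle, whose ends are at (491,420) and (768,432).

```bash
python3 - <<'E'
from h import *
ct,cs=cal('top'),cal('scene')
T=lambda u,v:(u/3.6+150-.4,v/3.6+135-.4)
S=lambda u,v:((u-400)/3.6+240-.4,v/3.6+195-.4)
H=lambda u,v:((u-400)/3.3+295-.4,(v-300)/3.3+120-.4)
print('tip tri',tri(ct,T(49,87),cs,S(706,120)))
L=[onz(ct,*T(*p),24) for p in((228,148),(209,197))];tip=[onz(ct,*T(*p),96) for p in((60,67),(38,108))]
print('lip',L,'tip',tip)
m=(L[0]+L[1])/2;n=(tip[0]+tip[1])/2;d=m-n;d[2]=0
print('lip mid',m,'tipmid',n,'len',np.linalg.norm(d),'yaw',np.degrees(np.arctan2(d[1],d[0])))
u=d/np.linalg.norm(d);print('centre',m-50*u,'u',u)
print('prop base corners z~20',onz(ct,*T(115,108),22),onz(ct,*T(98,150),22))
e=[onz(ct,*H(*p),143.5) for p in((491,420),(768,432))];print('handle',e,(e[0]+e[1])/2)
d=e[0]-e[1];print('dir',np.degrees(np.arctan2(d[1],d[0])),np.linalg.norm(d))
print('handle tri L',tri(ct,H(491,420),cs,(142+54,184-0)),)
print('can top',onz(ct,421/1.5,160/1.5,190),'can base',onz(ct,412/1.5,208/1.5,0),'jar',onz(ct,*T(317,208),60),'mouse',onz(ct,316/1.5,211/1.5,16),'tape',onz(ct,*T(75,295),20))
print('other stand',onz(ct,475/1.5,345/1.5,14),onz(ct,515/1.5,350/1.5,60))
# pictured handle ends in scene
print('scene handle', [proj(cs,p) for p in e])
E
```

```text
tip tri (array([496.6, 288. , 106.7]), 13.8)
lip [array([474., 163.,  24.]), array([435.8, 176.6,  24. ])] tip [array([516.5, 276.9,  96. ]), array([486.2, 291.1,  96. ])]
lip mid [454.9 169.8  24. ] tipmid [501.35 284.    96.  ] len 123.28520795294139 yaw -112.13366777590831
centre [473.73843195 216.11536982  24.        ] u [-0.37676864 -0.9263074   0.        ]
prop base corners z~20 [505.4 251.   22. ] [472.2 262.7  22. ]
handle [array([ 499.2, -115.5,  143.5]), array([ 491.7, -322.1,  143.5])] [ 495.45 -218.8   143.5 ]
dir 87.9209596847276 206.73608780278303
handle tri L (array([ 509. , -120.4,  103.9]), 7.3)
can top [605.9 -10.4 190. ] can base [590.2  -9.9   0. ] jar [421.6  93.2  60. ] mouse [577.2 172.7  16. ] tape [360.8 275.8  20. ]
other stand [ 326.9 -122.1   14. ] [ 315.5 -182.6   60. ]
scene handle [(np.float64(196.3), np.float64(173.6)), (np.float64(141.9), np.float64(151.1))]
```

```bash
python3 -m jog '[{"dx":0.0263,"dy":-0.0204,"dz":-0.006,"wz":-0.148,"grip":1},{"dx":0.0263,"dy":-0.0204,"dz":-0.006,"wz":-0.148,"grip":1},{"dx":0.0263,"dy":-0.0204,"dz":-0.006,"wz":-0.148,"grip":1},{"dx":0.0263,"dy":-0.0204,"dz":-0.006,"wz":-0.148,"grip":1},{"dx":0.0263,"dy":-0.0204,"dz":-0.006,"wz":-0.148,"grip":1},{"dx":0.0263,"dy":-0.0204,"dz":-0.006,"wz":-0.148,"grip":1},{"dx":0.0263,"dy":-0.0204,"dz":-0.006,"wz":-0.148,"grip":1},{"dx":0.0263,"dy":-0.0204,"dz":-0.006,"wz":-0.148,"grip":1},{"dx":0.0263,"dy":-0.0204,"dz":-0.006,"wz":-0.148,"grip":1},{"dx":0.0263,"dy":-0.0204,"dz":-0.006,"wz":-0.148,"grip":1}]'
```

```text
invalid input
```

```bash
python3 -m jog '[{"dx":0.0263,"dy":-0.0204,"dz":-0.006,"wx":0,"wy":0,"wz":-0.148,"grip":1}]'; python3 -m jog --help
```

```text
time_s: 0.2
ee_pos: [274.7, 499.1, 208.0]
ee_rot: [179.9, -0.1, 145.8]
force: [0.3, -0.5, -0.1]
gripper_width: 85.8invalid input: not JSON, or not a number
```

All seven keys are needed in each row.

```bash
python3 -m jog '[{"dx":0.0263,"dy":-0.0204,"dz":-0.006,"wx":0,"wy":0,"wz":-0.148,"grip":1},{"dx":0.0263,"dy":-0.0204,"dz":-0.006,"wx":0,"wy":0,"wz":-0.148,"grip":1},{"dx":0.0263,"dy":-0.0204,"dz":-0.006,"wx":0,"wy":0,"wz":-0.148,"grip":1},{"dx":0.0263,"dy":-0.0204,"dz":-0.006,"wx":0,"wy":0,"wz":-0.148,"grip":1},{"dx":0.0263,"dy":-0.0204,"dz":-0.006,"wx":0,"wy":0,"wz":-0.148,"grip":1},{"dx":0.0263,"dy":-0.0204,"dz":-0.006,"wx":0,"wy":0,"wz":-0.148,"grip":1},{"dx":0.0263,"dy":-0.0204,"dz":-0.006,"wx":0,"wy":0,"wz":-0.148,"grip":1},{"dx":0.0263,"dy":-0.0204,"dz":-0.006,"wx":0,"wy":0,"wz":-0.148,"grip":1},{"dx":0.0263,"dy":-0.0204,"dz":-0.006,"wx":0,"wy":0,"wz":-0.148,"grip":1},{"dx":0,"dy":0,"dz":0,"wx":0,"wy":0,"wz":0,"grip":1}]'
python3 - <<'E'
from h import *
c=shot('wrist','w1')
im=cv2.imread('pics/w1_raw.png');hs=cv2.cvtColor(im,cv2.COLOR_BGR2HSV)
m=cv2.inRange(hs,(4,170,100),(14,255,255));n,l,st,ce=cv2.connectedComponentsWithStats(m)
print([(ce[i].round(),st[i]) for i in range(1,n) if st[i,4]>60]); print(env.state()['ee_pos'],(-c['R'].T@c['t']).round())
for X in((501,284,97),(474,216,14),(455,170,24)):print(X,proj(c,X))
E
```

```text
time_s: 1.2
ee_pos: [515.2, 311.0, 152.4]
ee_rot: [180.0, 0.1, 69.1]
force: [0.0, -0.6, -0.4]
gripper_width: 6.1
[(array([136., 236.]), array([115, 221,  56,  40, 740], dtype=int32))]
[513.75851198 312.35779882 152.86850501] [544. 388. 324.]
(501, 284, 97) (np.float64(252.3), np.float64(237.6))
(474, 216, 14) (np.float64(252.5), np.float64(261.4))
(455, 170, 24) (np.float64(251.4), np.float64(300.6))
```

View pics/w1.png

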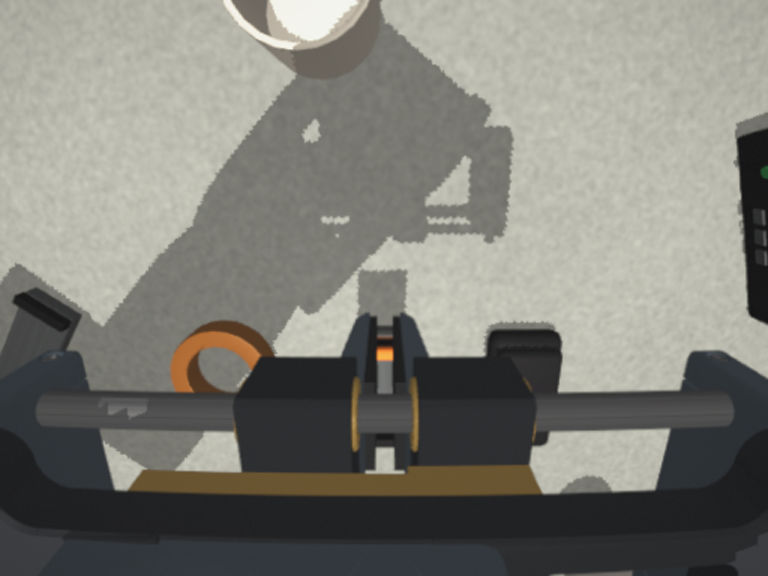

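```bash
python3 -m jog '[{"dx":0,"dy":0,"dz":-0.04,"wx":0,"wy":0,"wz":0,"grip":1},{"dx":0,"dy":0,"dz":-0.04,"wx":0,"wy":0,"wz":0,"grip":1},{"dx":-0.0035,"dy":-0.0094,"dz":0,"wx":0,"wy":0,"wz":0,"grip":1},{"dx":-0.0035,"dy":-0.0094,"dz":0,"wx":0,"wy":0,"wz":0,"grip":1},{"dx":-0.0035,"dy":-0.0094,"dz":0,"wx":0,"wy":0,"wz":0,"grip":1},{"dx":-0.0035,"dy":-0.0094,"dz":0,"wx":0,"wy":0,"wz":0,"grip":1},{"dx":-0.0035,"dy":-0.0094,"dz":0,"wx":0,"wy":0,"wz":0,"grip":1}]'
python3 -m jog '[{"dx":-0.0035,"dy":-0.0094,"dz":0,"wx":0,"wy":0,"wz":0,"grip":1},{"dx":-0.0035,"dy":-0.0094,"dz":0,"wx":0,"wy":0,"wz":0,"grip":1},{"dx":-0.0035,"dy":-0.0094,"dz":0,"wx":0,"wy":0,"wz":0,"grip":1},{"dx":-0.0035,"dy":-0.0094,"dz":0,"wx":0,"wy":0,"wz":0,"grip":1},{"dx":-0.0035,"dy":-0.0094,"dz":0,"wx":0,"wy":0,"wz":0,"grip":1},{"dx":0,"dy":0,"dz":0,"wx":0,"wy":0,"wz":0,"grip":1},{"dx":0,"dy":0,"dz":0,"wx":0,"wy":0,"wz":0,"grip":1}]'
python3 - <<'E'
from h import *
shot('scene','s2',(210,180,360,300),5)
E
```

```text
time_s: 1.95
ee_pos: [496.2, 266.5, 75.9]
ee_rot: [179.8, -0.2, 69.4]
force: [-0.1, 1.4, -0.7]
gripper_width: 0.0
time_s: 2.65
ee_pos: [478.2, 219.7, 74.0]
ee_rot: [180.0, -0.0, 69.4]
force: [-0.3, 0.7, -0.2]
gripper_width: 0.6
```

View pics/s2.png

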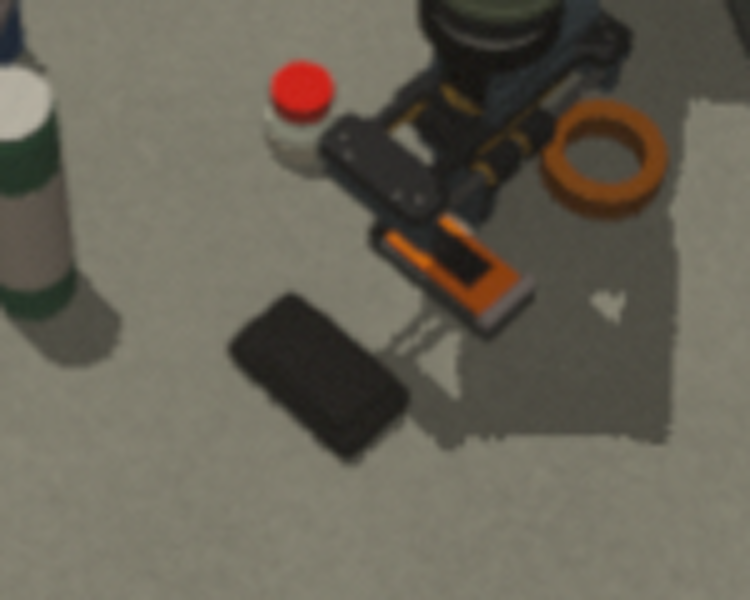

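The stand is in place with its prop snapped flat on the base (about (455,270) in this crop). Next is the tray: the scene view agrees that the handle is at (495,-219,137). I'll rise and fly there.

```bash
python3 -m jog '[{"dx":0,"dy":0,"dz":0.04,"wx":0,"wy":0,"wz":0,"grip":1},{"dx":0,"dy":0,"dz":0.04,"wx":0,"wy":0,"wz":0.04,"grip":0},{"dx":0,"dy":-0.02,"dz":0.04,"wx":0,"wy":0,"wz":0.04,"grip":0},{"dx":0.0024,"dy":-0.048,"dz":0,"wx":0,"wy":0,"wz":0.04,"grip":0},{"dx":0.0024,"dy":-0.048,"dz":0,"wx":0,"wy":0,"wz":0.04,"grip":0},{"dx":0.0024,"dy":-0.048,"dz":0,"wx":0,"wy":0,"wz":0.04,"grip":0},{"dx":0.0024,"dy":-0.048,"dz":0,"wx":0,"wy":0,"wz":0.04,"grip":0},{"dx":0.0024,"dy":-0.048,"dz":0,"wx":0,"wy":0,"wz":0.04,"grip":0},{"dx":0.0024,"dy":-0.048,"dz":0,"wx":0,"wy":0,"wz":0.042,"grip":0},{"dx":0.0024,"dy":-0.048,"dz":0,"wx":0,"wy":0,"wz":0,"grip":0}]'
python3 -m jog '[{"dx":0.0,"dy":-0.04,"dz":0,"wx":0,"wy":0,"wz":0,"grip":0},{"dx":0,"dy":-0.043,"dz":0,"wx":0,"wy":0,"wz":0,"grip":0},{"dx":0,"dy":0,"dz":0,"wx":0,"wy":0,"wz":0,"grip":0},{"dx":0,"dy":0,"dz":0,"wx":0,"wy":0,"wz":0,"grip":0}]'
python3 - <<'E'
from h import *
c=shot('wrist','w2');p=env.state();print(p['ee_pos'],p['ee_rot'])
hs=cv2.cvtColor(cv2.imread('pics/w2_raw.png'),cv2.COLOR_BGR2HSV)
m=cv2.inRange(hs,(22,150,100),(35,255,255));n,l,st,ce=cv2.connectedComponentsWithStats(m)
for i in range(1,n):
    if st[i,4]>40: print(ce[i].round(1),st[i],onz(c,*ce[i],143.5))
E
```

```text
time_s: 3.7
ee_pos: [495.1, -137.9, 194.2]
ee_rot: [179.9, -0.0, 87.9]
force: [1.0, -0.1, -0.8]
gripper_width: 45.7
time_s: 4.1
ee_pos: [494.9, -219.5, 193.6]
ee_rot: [-180.0, -0.1, 87.8]
force: [0.0, 0.6, -0.7]
gripper_width: 46.0
[ 494.85676707 -218.57346053  193.6997476 ] [-1.79976477e+02 -5.33971558e-02  8.78699941e+01]
[259.4 160. ] [ 250   70   19  193 2220] [ 498.7 -180.4  143.5]
[259.6 299.8] [253 289  14  22 273] [ 494.5 -309.8  143.5]
```

View pics/w2.png

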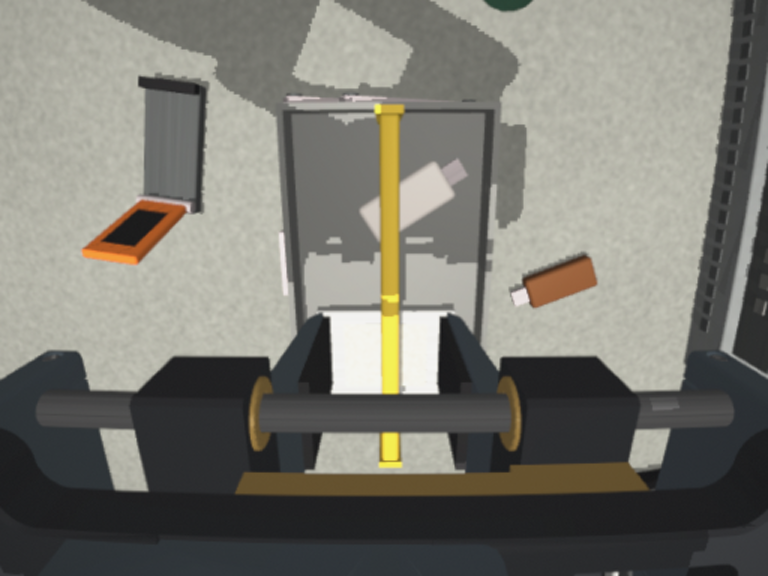

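The handle (pixel column ~390) runs between the jaws, about 2 mm towards +x. Below it are the white adapter (410,200) and the drive. I'll descend and grip.

```bash
python3 -m jog '[{"dx":0.002,"dy":0,"dz":-0.03,"wx":0,"wy":0,"wz":0,"grip":0},{"dx":0,"dy":0,"dz":-0.03,"wx":0,"wy":0,"wz":0,"grip":0},{"dx":0,"dy":0,"dz":-0.014,"wx":0,"wy":0,"wz":0,"grip":0},{"dx":0,"dy":0,"dz":0,"wx":0,"wy":0,"wz":0,"grip":1},{"dx":0,"dy":0,"dz":0,"wx":0,"wy":0,"wz":0,"grip":1},{"dx":0,"dy":0,"dz":0,"wx":0,"wy":0,"wz":0,"grip":1},{"dx":0,"dy":0,"dz":0,"wx":0,"wy":0,"wz":0,"grip":1},{"dx":0,"dy":0,"dz":0,"wx":0,"wy":0,"wz":0,"grip":1}]' 25
python3 -m jog '[{"dx":0.0045,"dy":-0.0002,"dz":0.009,"wx":0,"wy":0,"wz":0,"grip":1},{"dx":0.0061,"dy":-0.0002,"dz":0.0084,"wx":0,"wy":0,"wz":0,"grip":1},{"dx":0.0068,"dy":-0.0002,"dz":0.0076,"wx":0,"wy":0,"wz":0,"grip":1},{"dx":0.0075,"dy":-0.0003,"dz":0.0069,"wx":0,"wy":0,"wz":0,"grip":1}]'
```

```text
time_s: 4.95
ee_pos: [497.7, -219.3, 120.9]
ee_rot: [179.8, 0.0, 87.9]
force: [0.1, 0.8, 1.6]
gripper_width: 9.9
time_s: 5.35
ee_pos: [521.6, -220.0, 152.2]
ee_rot: [-179.9, -0.0, 87.9]
force: [-0.9, 0.1, -7.7]
gripper_width: 9.4
```

```bash
python3 -m jog '[{"dx":0.0083,"dy":-0.0003,"dz":0.006,"wx":0,"wy":0,"wz":0,"grip":1},{"dx":0.0089,"dy":-0.0003,"dz":0.005,"wx":0,"wy":0,"wz":0,"grip":1},{"dx":0.0094,"dy":-0.0003,"dz":0.004,"wx":0,"wy":0,"wz":0,"grip":1},{"dx":0.0098,"dy":-0.0004,"dz":0.0029,"wx":0,"wy":0,"wz":0,"grip":1},{"dx":0.0101,"dy":-0.0004,"dz":0.0017,"wx":0,"wy":0,"wz":0,"grip":1},{"dx":0.0102,"dy":-0.0004,"dz":0.0006,"wx":0,"wy":0,"wz":0,"grip":1},{"dx":0.0102,"dy":-0.0004,"dz":-0.0006,"wx":0,"wy":0,"wz":0,"grip":1},{"dx":0.0101,"dy":-0.0004,"dz":-0.0017,"wx":0,"wy":0,"wz":0,"grip":1},{"dx":0.0098,"dy":-0.0004,"dz":-0.0029,"wx":0,"wy":0,"wz":0,"grip":1},{"dx":0.0094,"dy":-0.0003,"dz":-0.004,"wx":0,"wy":0,"wz":0,"grip":1}]'
python3 -m jog '[{"dx":0.0089,"dy":-0.0003,"dz":-0.005,"wx":0,"wy":0,"wz":0,"grip":1},{"dx":0.0083,"dy":-0.0003,"dz":-0.006,"wx":0,"wy":0,"wz":0,"grip":1},{"dx":0.0075,"dy":-0.0003,"dz":-0.0069,"wx":0,"wy":0,"wz":0,"grip":1},{"dx":0.0068,"dy":-0.0002,"dz":-0.0076,"wx":0,"wy":0,"wz":0,"grip":1},{"dx":0.0061,"dy":-0.0002,"dz":-0.0084,"wx":0,"wy":0,"wz":0,"grip":1},{"dx":0.004,"dy":-0.0002,"dz":-0.008,"wx":0,"wy":0,"wz":0,"grip":1},{"dx":0,"dy":0,"dz":0,"wx":0,"wy":0,"wz":0,"grip":1},{"dx":0,"dy":0,"dz":0,"wx":0,"wy":0,"wz":0,"grip":1}]'
```

```text
time_s: 6.35
ee_pos: [619.9, -223.4, 163.1]
ee_rot: [179.8, -0.0, 87.9]
force: [1.2, 2.1, 1.7]
gripper_width: 9.7
time_s: 7.15
ee_pos: [660.6, -224.9, 120.2]
ee_rot: [179.9, -0.0, 87.9]
force: [4.3, 3.4, 0.3]
gripper_width: 9.8
```

```bash
python3 -m jog '[{"dx":0,"dy":0,"dz":0,"wx":0,"wy":0,"wz":0,"grip":0},{"dx":0,"dy":0,"dz":0,"wx":0,"wy":0,"wz":0,"grip":0},{"dx":0,"dy":0,"dz":0,"wx":0,"wy":0,"wz":0,"grip":0},{"dx":0,"dy":0,"dz":0.03,"wx":0,"wy":0,"wz":0,"grip":0},{"dx":0,"dy":0,"dz":0.045,"wx":0,"wy":0,"wz":0,"grip":0},{"dx":-0.045,"dy":0,"dz":0.005,"wx":0,"wy":0,"wz":0,"grip":0},{"dx":-0.045,"dy":0,"dz":0,"wx":0,"wy":0,"wz":0,"grip":0},{"dx":-0.045,"dy":0,"dz":0,"wx":0,"wy":0,"wz":0,"grip":0},{"dx":-0.045,"dy":0.02,"dz":0,"wx":0,"wy":0,"wz":0,"grip":0},{"dx":-0.005,"dy":0.045,"dz":0,"wx":0,"wy":0,"wz":0,"grip":0}]'
python3 -m jog '[{"dx":0,"dy":0.048,"dz":0,"wx":0,"wy":0,"wz":-0.046,"grip":-0.8},{"dx":0,"dy":0.048,"dz":0,"wx":0,"wy":0,"wz":-0.046,"grip":-0.8},{"dx":0,"dy":0.048,"dz":0,"wx":0,"wy":0,"wz":-0.046,"grip":-0.8},{"dx":0,"dy":0.048,"dz":0,"wx":0,"wy":0,"wz":-0.046,"grip":-0.8},{"dx":0,"dy":0.048,"dz":0,"wx":0,"wy":0,"wz":-0.046,"grip":-0.8},{"dx":0,"dy":0.048,"dz":0,"wx":0,"wy":0,"wz":-0.046,"grip":-0.8},{"dx":0,"dy":0.048,"dz":0,"wx":0,"wy":0,"wz":-0.046,"grip":-0.8},{"dx":0,"dy":0.02,"dz":0,"wx":0,"wy":0,"wz":0,"grip":-0.8},{"dx":0,"dy":0,"dz":0,"wx":0,"wy":0,"wz":0,"grip":-0.8}]'
python3 - <<'E'
from h import *
print(env.state()['ee_pos'],env.state()['ee_rot'])
c=shot('wrist','w3');d=shot('top','t3')
w=cv2.imread('pics/w3_raw.png');t=cv2.imread('pics/t3_raw.png')
o=np.zeros((600,800,3),np.uint8);o[:384,:512]=w
o[:288,516:]=cv2.resize(t[100:230,155:283],(284,288),interpolation=cv2.INTER_CUBIC)
o[300:600,512:]=0;o[388:600,0:0]=0
x=cv2.resize(t[105:205,295:425],(273,210),interpolation=cv2.INTER_CUBIC);o[388:598,:273]=x
s=shot('scene','s3');S=cv2.imread('pics/s3_raw.png');o[300:588,520:]=cv2.resize(S[130:270,120:256],(280,288),interpolation=cv2.INTER_CUBIC)
cv2.imwrite('pics/comb3.png',o)
E
```

```text
time_s: 8.15
ee_pos: [469.2, -161.8, 200.8]
ee_rot: [-179.8, 0.1, 87.5]
force: [0.5, 1.0, -0.3]
gripper_width: 45.5
time_s: 9.05
ee_pos: [474.2, 197.8, 200.7]
ee_rot: [-180.0, 0.0, 69.6]
force: [-0.6, 0.2, 0.2]
gripper_width: 82.3
[474.2248744  197.81072102 200.73413122] [-1.79998419e+02  1.73990601e-02  6.96419810e+01]
```

View pics/comb3.png

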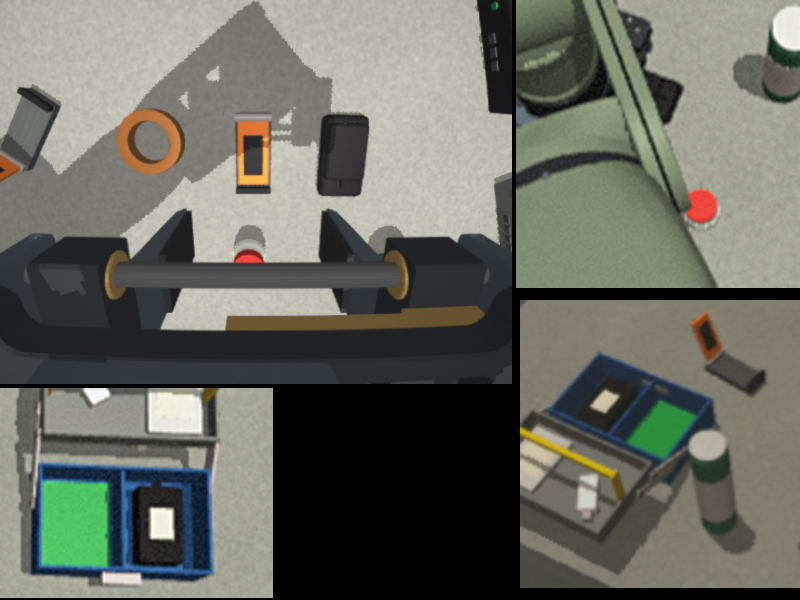

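Comb3 shows the tray fully open, the green pad in the +y bay (crop at (73,525)), and the charger in the other. The folded stand is in the wrist view at (253,153), u 235-272 and v 113-193, lip towards the jar.

```bash
python3 - <<'E'
from h import *
c=cal('wrist')
L=[onz(c,*p,24) for p in((236.5,192.5),(270.5,192.5))];Hh=[onz(c,*p,19) for p in((235.5,113.5),(271.5,113.5))]
print(L,Hh);l=(L[0]+L[1])/2;h=(Hh[0]+Hh[1])/2;d=(l-h)[:2];print('c',(l+h)/2,np.linalg.norm(d),np.degrees(np.arctan2(d[1],d[0])))
def big(im,lo,hi):
    m=cv2.inRange(cv2.cvtColor(im,cv2.COLOR_BGR2HSV),lo,hi);cs,_=cv2.findContours(m,0,2);return max(cs,key=cv2.contourArea)
w=cv2.imread('pics/w3_raw.png')
m=w.copy();m[:100]=0;m[200:]=0;m[:,:225]=0;m[:,280:]=0
g=big(m,(4,120,60),(20,255,255));print('orange',cv2.minAreaRect(g))
ct,cs=cal('top'),cal('scene');t=cv2.imread('pics/t3_raw.png');s=cv2.imread('pics/s3_raw.png')
t2=t.copy();t2[:,:295]=0;t2[:140]=0;t2[210:]=0
g=big(t2,(45,100,80),(75,255,255));r=cv2.boxPoints(cv2.minAreaRect(g));P=np.array([onz(ct,*p,10) for p in r]);print('pad top',P.tolist(),P.mean(0),np.linalg.norm(P[0]-P[1]),np.linalg.norm(P[1]-P[2]))
s2=s.copy();s2[:,:180]=0;s2[:180,]=0 if 0 else s2[:180];s2[300:]=0
g2=big(s2,(45,100,80),(75,255,255));r2=cv2.boxPoints(cv2.minAreaRect(g2));Q=np.array([onz(cs,*p,10) for p in r2]);print('scene',Q.tolist(),Q.mean(0))
M=lambda g:(lambda m:(m['m10']/m['m00'],m['m01']/m['m00']))(cv2.moments(g))
print('tri pad',tri(ct,M(g),cs,M(g2)))
# case rim (z=60) blue
print('rim', [onz(ct,x/2.1+295,(y-388)/2.1+105,60).tolist() for x,y in((39,465),(211,471),(35,572),(211,574))])
E
```

```text
[array([441.1, 177.8,  24. ]), array([481.3, 162.7,  24. ])] [array([475.3, 268.5,  19. ]), array([515.4, 253.5,  19. ])]
c [478.275 215.625  21.5  ] 96.9628021459776 -110.6217473943425
orange ((252.5, 152.5), (63.0, 31.0), 90.0)
pad top [[554.3, -123.9, 10.0], [555.1, -212.6, 10.0], [442.0, -208.1, 10.0], [441.3, -121.1, 10.0]] [ 498.175 -166.425   10.   ] 88.70360759292713 113.18948714434572
scene [[526.9, -207.3, 10.0], [422.4, -207.1, 10.0], [443.6, -134.6, 10.0], [544.9, -137.6, 10.0]] [ 484.45 -171.65   10.  ]
tri pad (array([ 494.1, -161.4,   25.1]), 2.9)
rim [[562.7, -111.0, 60.0], [556.6, -334.1, 60.0], [422.3, -102.6, 60.0], [421.3, -325.6, 60.0]]
```

The pad's unoccluded far and right edges put its centre at about (495,-163), 10 mm top; I'll aim for (496,-164). The stand's centre is about (478,216), yaw -110.6. Now I'll grasp it.

```bash
python3 -m jog '[{"dx":0.004,"dy":0.019,"dz":-0.02,"wx":0,"wy":0,"wz":0,"grip":-0.5},{"dx":0,"dy":0,"dz":-0.04,"wx":0,"wy":0,"wz":0,"grip":-0.5},{"dx":0,"dy":0,"dz":-0.04,"wx":0,"wy":0,"wz":0,"grip":-0.5},{"dx":0,"dy":0,"dz":-0.04,"wx":0,"wy":0,"wz":0,"grip":-0.5},{"dx":0,"dy":0,"dz":-0.03,"wx":0,"wy":0,"wz":0,"grip":-0.5},{"dx":0,"dy":0,"dz":-0.018,"wx":0,"wy":0,"wz":0,"grip":-0.5},{"dx":0,"dy":0,"dz":-0.007,"wx":0,"wy":0,"wz":0,"grip":-0.5},{"dx":0,"dy":0,"dz":0,"wx":0,"wy":0,"wz":0,"grip":-0.5}]'
python3 -m jog '[{"dx":0,"dy":0,"dz":0,"wx":0,"wy":0,"wz":0,"grip":1},{"dx":0,"dy":0,"dz":0,"wx":0,"wy":0,"wz":0,"grip":1},{"dx":0,"dy":0,"dz":0,"wx":0,"wy":0,"wz":0,"grip":1},{"dx":0,"dy":0,"dz":0,"wx":0,"wy":0,"wz":0,"grip":1},{"dx":0,"dy":0,"dz":0,"wx":0,"wy":0,"wz":0,"grip":1}]' 30
```

```text
time_s: 10.0
ee_pos: [478.4, 213.5, 5.5]
ee_rot: [-179.9, 0.1, 69.3]
force: [0.4, -0.9, -0.1]
gripper_width: 68.2
time_s: 10.5
ee_pos: [477.5, 215.3, 6.8]
ee_rot: [-179.9, -0.0, 69.4]
force: [-3.3, 2.1, 6.4]
gripper_width: 43.4
```

```bash
python3 -m jog '[{"dx":0,"dy":0,"dz":0.02,"wx":0,"wy":0,"wz":0,"grip":1},{"dx":0,"dy":0,"dz":0.04,"wx":0,"wy":0,"wz":0,"grip":1},{"dx":0,"dy":0,"dz":0.045,"wx":0,"wy":0,"wz":0,"grip":1},{"dx":0,"dy":0,"dz":0.045,"wx":0,"wy":0,"wz":0,"grip":1},{"dx":0,"dy":0,"dz":0.045,"wx":0,"wy":0,"wz":0,"grip":1},{"dx":0,"dy":0,"dz":0,"wx":0,"wy":0,"wz":0,"grip":1}]'
python3 -m jog '[{"dx":0.0018,"dy":-0.038,"dz":0,"wx":0,"wy":0,"wz":-0.1248,"grip":1},{"dx":0.0018,"dy":-0.038,"dz":0,"wx":0,"wy":0,"wz":-0.1248,"grip":1},{"dx":0.0018,"dy":-0.038,"dz":0,"wx":0,"wy":0,"wz":-0.1248,"grip":1},{"dx":0.0018,"dy":-0.038,"dz":0,"wx":0,"wy":0,"wz":-0.1248,"grip":1},{"dx":0.0018,"dy":-0.038,"dz":0,"wx":0,"wy":0,"wz":-0.1248,"grip":1},{"dx":0.0018,"dy":-0.038,"dz":0,"wx":0,"wy":0,"wz":-0.1248,"grip":1},{"dx":0.0018,"dy":-0.038,"dz":0,"wx":0,"wy":0,"wz":-0.1248,"grip":1},{"dx":0.0018,"dy":-0.038,"dz":0,"wx":0,"wy":0,"wz":-0.1248,"grip":1},{"dx":0.0018,"dy":-0.038,"dz":0,"wx":0,"wy":0,"wz":-0.1248,"grip":1},{"dx":0.0018,"dy":-0.038,"dz":0,"wx":0,"wy":0,"wz":-0.1248,"grip":1}]'
python3 -m jog '[{"dx":0,"dy":0,"dz":-0.04,"wx":0,"wy":0,"wz":0,"grip":1},{"dx":0,"dy":0,"dz":-0.03,"wx":0,"wy":0,"wz":0,"grip":1},{"dx":0,"dy":0,"dz":0,"wx":0,"wy":0,"wz":0,"grip":1}]'
python3 - <<'E'
from h import *
c=shot('wrist','w4');s=env.state();print(s['ee_pos'],s['ee_rot'],s['gripper_width'])
t=shot('top','t4')
E
```

```text
time_s: 11.1
ee_pos: [482.0, 216.2, 207.1]
ee_rot: [179.4, -0.5, 69.4]
force: [1.6, 1.4, -5.0]
gripper_width: 43.7
time_s: 12.1
ee_pos: [494.9, -166.3, 198.6]
ee_rot: [-179.9, 0.2, -2.4]
force: [0.3, 0.4, -5.9]
gripper_width: 43.8
time_s: 12.4
ee_pos: [491.2, -163.8, 124.9]
ee_rot: [-179.8, 0.8, -2.1]
force: [-1.7, 0.3, -6.0]
gripper_width: 43.7
[ 493.59356879 -164.37428345  127.69140685] [-179.86675681    0.48284435   -2.07959438] 43.69433593831626
```

View pics/w4.png

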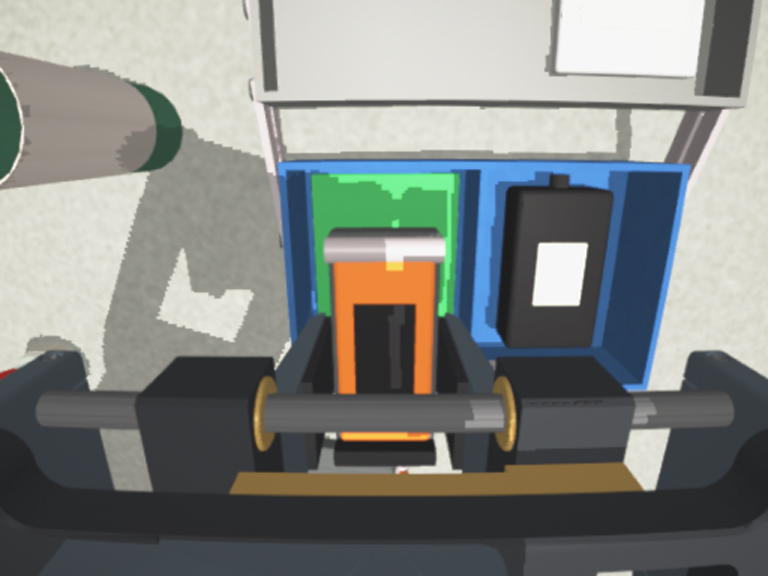

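w4 shows the folded stand held level over the pad's bay, hinge end towards the tray and charger at right (555,265). The pad's far edge runs (313,174)-(460,174). Now to check the offset from this view.

```bash
python3 - <<'E'
from h import *
c=cal('wrist');f=lambda u,v,z:onz(c,u/1.5,v/1.5,z)
print('pad far',f(313,174,10),f(460,174,10))
print('bay far inner rim',f(289,170,60),f(470,172,60),'case far outer',f(279,164,60),f(689,164,60))
print('stand hinge end z~22 above tcp-6',f(325,250,140),f(446,250,140),'lip',f(335,445,146),f(435,445,146))
w=cv2.imread('pics/w4_raw.png');m=cv2.inRange(cv2.cvtColor(w,cv2.COLOR_BGR2HSV),(45,90,60),(75,255,255))
ys,xs=np.where(m[110:200,200:315]);print('green u',xs.min()+200,xs.max()+200,'v',ys.min()+110)
print(onz(c,xs.min()+200,125,10),onz(c,xs.max()+200,125,10),onz(c,257,ys.min()+110,10))
E
```

```text
pad far [ 565.8 -120.    10. ] [ 562.5 -216.4   10. ]
bay far inner rim [ 570.4 -115.2   60. ] [ 565.9 -213.4   60. ] case far outer [ 573.8 -110.1   60. ] [ 567.9 -336.8   60. ]
stand hinge end z~22 above tcp-6 [ 542.6 -143.4  140. ] [ 541.  -189.5  140. ] lip [ 459.1 -142.1  146. ] [ 457.6 -184.7  146. ]
green u 208 305 v 116
[ 557.1 -118.7   10. ] [ 553.8 -214.9   10. ] [ 564.1 -167.6   10. ]
```

```bash
python3 -m jog '[{"dx":0.005,"dy":-0.0015,"dz":-0.02,"wx":0,"wy":0,"wz":0,"grip":1},{"dx":0,"dy":0,"dz":-0.025,"wx":0,"wy":0,"wz":0,"grip":1},{"dx":0,"dy":0,"dz":-0.025,"wx":0,"wy":0,"wz":0,"grip":1},{"dx":0,"dy":0,"dz":-0.02,"wx":0,"wy":0,"wz":0,"grip":1},{"dx":0,"dy":0,"dz":-0.01,"wx":0,"wy":0,"wz":0,"grip":1},{"dx":0,"dy":0,"dz":-0.006,"wx":0,"wy":0,"wz":0,"grip":1},{"dx":0,"dy":0,"dz":0,"wx":0,"wy":0,"wz":0,"grip":1},{"dx":0,"dy":0,"dz":0,"wx":0,"wy":0,"wz":0,"grip":1}]'
```

```text
time_s: 13.3
ee_pos: [502.6, -167.0, 26.1]
ee_rot: [179.9, -0.1, -2.1]
force: [0.3, 0.5, -5.8]
gripper_width: 43.5
```

```bash
python3 -m jog '[{"dx":0,"dy":0,"dz":-0.004,"wx":0,"wy":0,"wz":0,"grip":1},{"dx":0,"dy":0,"dz":-0.003,"wx":0,"wy":0,"wz":0,"grip":1},{"dx":0,"dy":0,"dz":-0.001,"wx":0,"wy":0,"wz":0,"grip":1},{"dx":0,"dy":0,"dz":0,"wx":0,"wy":0,"wz":0,"grip":1}]'
python3 -m jog '[{"dx":0,"dy":0,"dz":-0.001,"wx":0,"wy":0,"wz":0,"grip":1},{"dx":0,"dy":0,"dz":0,"wx":0,"wy":0,"wz":0,"grip":1}]'
```

```text
time_s: 13.7
ee_pos: [501.5, -166.7, 17.0]
ee_rot: [180.0, 0.0, -2.1]
force: [-0.4, 0.3, -6.4]
gripper_width: 43.8
time_s: 13.9
ee_pos: [501.6, -166.7, 16.9]
ee_rot: [180.0, -0.0, -2.1]
force: [-2.5, -0.3, 3.9]
gripper_width: 43.5
```

Force rose from -6 to +4 N, so it is resting on the pad. I'll open gently, rise and look.

```bash
python3 -m jog '[{"dx":0,"dy":0,"dz":0,"wx":0,"wy":0,"wz":0,"grip":-0.4},{"dx":0,"dy":0,"dz":0,"wx":0,"wy":0,"wz":0,"grip":-0.4},{"dx":0,"dy":0,"dz":0,"wx":0,"wy":0,"wz":0,"grip":-0.4},{"dx":0,"dy":0,"dz":0,"wx":0,"wy":0,"wz":0,"grip":-0.4},{"dx":0,"dy":0,"dz":0.02,"wx":0,"wy":0,"wz":0,"grip":-0.4},{"dx":0,"dy":0,"dz":0.04,"wx":0,"wy":0,"wz":0,"grip":-0.4},{"dx":0,"dy":0,"dz":0.045,"wx":0,"wy":0,"wz":0,"grip":-0.4},{"dx":0,"dy":0,"dz":0.045,"wx":0,"wy":0,"wz":0,"grip":-0.4},{"dx":0,"dy":0,"dz":0.03,"wx":0,"wy":0,"wz":0,"grip":-0.4},{"dx":0,"dy":0,"dz":0,"wx":0,"wy":0,"wz":0,"grip":-0.4}]'
python3 - <<'E'
from h import *
c=shot('wrist','w5');s=env.state();print(s['ee_pos'],s['ee_rot'],s['gripper_width'])
E
```

```text
time_s: 14.9
ee_pos: [504.3, -167.6, 200.9]
ee_rot: [179.8, -0.6, -2.1]
force: [-0.3, 0.0, 0.7]
gripper_width: 63.6
[ 502.68191184 -167.08600235  198.06466649] [179.90308861  -0.28191317  -2.07000514] 63.91590686645231
```

View pics/w5.png

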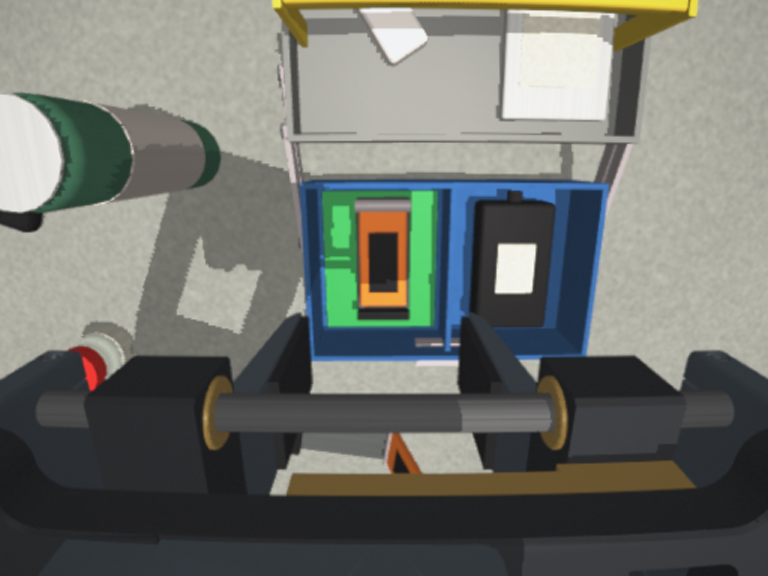

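The stand lies folded and centred on the pad ((383,260) in a pad spanning (322-437, 190-327)), with the charger in its bay. Now I'll bring the tray back.

```bash
python3 -m jog '[{"dx":0,"dy":-0.006,"dz":0,"wx":0,"wy":0,"wz":0.1428,"grip":0},{"dx":0.0158,"dy":-0.006,"dz":0,"wx":0,"wy":0,"wz":0.1428,"grip":0},{"dx":0.0158,"dy":-0.006,"dz":0,"wx":0,"wy":0,"wz":0.1428,"grip":0},{"dx":0.0158,"dy":-0.006,"dz":0,"wx":0,"wy":0,"wz":0.1428,"grip":0},{"dx":0.0158,"dy":-0.006,"dz":0,"wx":0,"wy":0,"wz":0.1428,"grip":0},{"dx":0.0158,"dy":-0.006,"dz":0,"wx":0,"wy":0,"wz":0.1428,"grip":0},{"dx":0.0158,"dy":-0.006,"dz":0,"wx":0,"wy":0,"wz":0.1428,"grip":0},{"dx":0.0158,"dy":-0.006,"dz":0,"wx":0,"wy":0,"wz":0.1428,"grip":0},{"dx":0.0158,"dy":-0.006,"dz":0,"wx":0,"wy":0,"wz":0.1428,"grip":0},{"dx":0.0158,"dy":-0.004,"dz":0,"wx":0,"wy":0,"wz":0.1428,"grip":0}]'
python3 -m jog '[{"dx":0.0158,"dy":0,"dz":0,"wx":0,"wy":0,"wz":0.1428,"grip":0},{"dx":0,"dy":0,"dz":0,"wx":0,"wy":0,"wz":0,"grip":0},{"dx":0,"dy":0,"dz":0,"wx":0,"wy":0,"wz":0,"grip":0}]'
python3 - <<'E'
from h import *
c=cal('wrist');s=env.state();print(s['ee_pos'],s['ee_rot']);im=env.grab_frame('wrist')[:,:,::-1]
m=cv2.inRange(cv2.cvtColor(im,cv2.COLOR_BGR2HSV),(22,150,100),(35,255,255));n,l,st,ce=cv2.connectedComponentsWithStats(m)
for i in range(1,n):
    if st[i,4]>40: print(ce[i].round(1),st[i],onz(c,*ce[i],143.5))
E
```

```text
time_s: 15.95
ee_pos: [643.4, -224.8, 193.2]
ee_rot: [-179.8, -0.0, 80.1]
force: [-0.2, -0.9, 0.8]
gripper_width: 45.6
time_s: 16.25
ee_pos: [658.5, -224.3, 193.8]
ee_rot: [-179.8, -0.1, 87.8]
force: [0.7, 0.8, 0.0]
gripper_width: 45.8
[ 658.48161478 -224.32731816  193.8106587 ] [-1.79781006e+02 -6.11150445e-02  8.77698060e+01]
[258.9 144.3] [ 251   71   18  192 1737] [ 662.2 -173.1  143.5]
[127.8 131.2] [ 91 116  66  31 839] [ 561.7 -158.8  143.5]
[259.3 299.7] [253 289  14  22 271] [ 657.6 -314.7  143.5]
```

```bash
python3 -m jog '[{"dx":0.002,"dy":0,"dz":-0.03,"wx":0,"wy":0,"wz":0,"grip":0},{"dx":0,"dy":0,"dz":-0.03,"wx":0,"wy":0,"wz":0,"grip":0},{"dx":0,"dy":0,"dz":-0.013,"wx":0,"wy":0,"wz":0,"grip":0},{"dx":0,"dy":0,"dz":0,"wx":0,"wy":0,"wz":0,"grip":1},{"dx":0,"dy":0,"dz":0,"wx":0,"wy":0,"wz":0,"grip":1},{"dx":0,"dy":0,"dz":0,"wx":0,"wy":0,"wz":0,"grip":1},{"dx":0,"dy":0,"dz":0,"wx":0,"wy":0,"wz":0,"grip":1},{"dx":0,"dy":0,"dz":0,"wx":0,"wy":0,"wz":0,"grip":1}]' 25
python3 -m jog '[{"dx":-0.0045,"dy":0.0002,"dz":0.009,"wx":0,"wy":0,"wz":0,"grip":1},{"dx":-0.0061,"dy":0.0002,"dz":0.0084,"wx":0,"wy":0,"wz":0,"grip":1},{"dx":-0.0068,"dy":0.0002,"dz":0.0076,"wx":0,"wy":0,"wz":0,"grip":1},{"dx":-0.0075,"dy":0.0003,"dz":0.0069,"wx":0,"wy":0,"wz":0,"grip":1},{"dx":-0.0083,"dy":0.0003,"dz":0.006,"wx":0,"wy":0,"wz":0,"grip":1},{"dx":-0.0089,"dy":0.0003,"dz":0.005,"wx":0,"wy":0,"wz":0,"grip":1},{"dx":-0.0094,"dy":0.0003,"dz":0.004,"wx":0,"wy":0,"wz":0,"grip":1},{"dx":-0.0098,"dy":0.0004,"dz":0.0029,"wx":0,"wy":0,"wz":0,"grip":1},{"dx":-0.0101,"dy":0.0004,"dz":0.0017,"wx":0,"wy":0,"wz":0,"grip":1},{"dx":-0.0102,"dy":0.0004,"dz":0.0006,"wx":0,"wy":0,"wz":0,"grip":1}]'
```

```text
time_s: 17.1
ee_pos: [660.7, -224.9, 124.2]
ee_rot: [-179.9, 0.0, 87.9]
force: [-0.6, 0.9, 6.0]
gripper_width: 9.9
time_s: 18.1
ee_pos: [579.4, -222.1, 176.3]
ee_rot: [179.9, 0.1, 87.9]
force: [2.2, -2.8, 1.8]
gripper_width: 9.8
```

```bash
python3 -m jog '[{"dx":-0.0102,"dy":0.0004,"dz":-0.0006,"wx":0,"wy":0,"wz":0,"grip":1},{"dx":-0.0101,"dy":0.0004,"dz":-0.0017,"wx":0,"wy":0,"wz":0,"grip":1},{"dx":-0.0098,"dy":0.0004,"dz":-0.0029,"wx":0,"wy":0,"wz":0,"grip":1},{"dx":-0.0094,"dy":0.0003,"dz":-0.004,"wx":0,"wy":0,"wz":0,"grip":1},{"dx":-0.0089,"dy":0.0003,"dz":-0.005,"wx":0,"wy":0,"wz":0,"grip":1},{"dx":-0.0083,"dy":0.0003,"dz":-0.006,"wx":0,"wy":0,"wz":0,"grip":1},{"dx":-0.0075,"dy":0.0003,"dz":-0.0069,"wx":0,"wy":0,"wz":0,"grip":1},{"dx":-0.0068,"dy":0.0002,"dz":-0.0076,"wx":0,"wy":0,"wz":0,"grip":1},{"dx":-0.0061,"dy":0.0002,"dz":-0.0084,"wx":0,"wy":0,"wz":0,"grip":1},{"dx":-0.0038,"dy":0.0002,"dz":-0.0075,"wx":0,"wy":0,"wz":0,"grip":1}]'
python3 -m jog '[{"dx":0,"dy":0,"dz":0,"wx":0,"wy":0,"wz":0,"grip":1},{"dx":0,"dy":0,"dz":0,"wx":0,"wy":0,"wz":0,"grip":1}]'
```

```text
time_s: 19.1
ee_pos: [497.6, -219.4, 123.5]
ee_rot: [-179.9, 0.1, 87.9]
force: [1.5, -1.9, 34.1]
gripper_width: 10.0
time_s: 19.3
ee_pos: [497.6, -219.3, 123.9]
ee_rot: [-179.9, 0.1, 87.9]
force: [-0.8, -5.8, -0.6]
gripper_width: 10.2
```

It is down. Releasing, rising, and moving aside for the final look.

```bash
python3 -m jog '[{"dx":0,"dy":0,"dz":0,"wx":0,"wy":0,"wz":0,"grip":0},{"dx":0,"dy":0,"dz":0,"wx":0,"wy":0,"wz":0,"grip":0},{"dx":0,"dy":0,"dz":0,"wx":0,"wy":0,"wz":0,"grip":0},{"dx":0,"dy":0,"dz":0.03,"wx":0,"wy":0,"wz":0,"grip":0},{"dx":0,"dy":0,"dz":0.045,"wx":0,"wy":0,"wz":0,"grip":0},{"dx":0,"dy":0,"dz":0.04,"wx":0,"wy":0,"wz":0,"grip":0},{"dx":-0.02,"dy":0.04,"dz":0.02,"wx":0,"wy":0,"wz":0,"grip":0},{"dx":-0.02,"dy":0.045,"dz":0,"wx":0,"wy":0,"wz":0,"grip":0},{"dx":-0.02,"dy":0.045,"dz":0,"wx":0,"wy":0,"wz":0,"grip":0},{"dx":0,"dy":0,"dz":0,"wx":0,"wy":0,"wz":0,"grip":0}]'
python3 -m jog '[{"dx":0,"dy":0.045,"dz":0,"wx":0,"wy":0,"wz":0,"grip":0},{"dx":0,"dy":0.045,"dz":0,"wx":0,"wy":0,"wz":0,"grip":0},{"dx":0,"dy":0.045,"dz":0,"wx":0,"wy":0,"wz":0,"grip":0},{"dx":0,"dy":0,"dz":0,"wx":0,"wy":0,"wz":0,"grip":0},{"dx":0,"dy":0,"dz":0,"wx":0,"wy":0,"wz":0,"grip":0}]'
python3 - <<'E'
from h import *
a=shot('top','t6');b=shot('scene','s6')
t=cv2.imread('pics/t6_raw.png');s=cv2.imread('pics/s6_raw.png');t1=cv2.imread('pics/top1_raw.png')
o=np.zeros((600,800,3),np.uint8);R=lambda i,w,h:cv2.resize(i,(w,h),interpolation=cv2.INTER_CUBIC)
o[:300,:400]=R(t,400,300);o[:300,400:]=R(s,400,300)
o[300:,:400]=R(t[115:205,300:420],400,300);o[300:,400:]=R(t1[115:205,300:420],400,300)
cv2.imwrite('pics/fin.png',o)
m=cv2.inRange(cv2.cvtColor(t,cv2.COLOR_BGR2HSV),(22,150,120),(35,255,255));n,l,st,ce=cv2.connectedComponentsWithStats(m)
print([(ce[i].round(1),st[i]) for i in range(1,n) if st[i,4]>15])
m=cv2.inRange(cv2.cvtColor(s,cv2.COLOR_BGR2HSV),(22,150,120),(35,255,255));n,l,st,ce=cv2.connectedComponentsWithStats(m)
print([(ce[i].round(1),st[i]) for i in range(1,n) if st[i,4]>15])
E
```

```text
time_s: 20.3
ee_pos: [435.9, -84.3, 259.7]
ee_rot: [-179.9, -0.2, 88.2]
force: [-0.2, -1.2, -0.3]
gripper_width: 45.8
time_s: 20.8
ee_pos: [439.0, 46.7, 259.2]
ee_rot: [-180.0, 0.0, 88.1]
force: [0.9, -0.1, 0.3]
gripper_width: 45.5
[(array([ 31.3, 150.7]), array([   1,  119,   53,   59, 1352], dtype=int32)), (array([370.6, 158.8]), array([334, 156,  73,   7, 273], dtype=int32))]
[(array([169.6, 163.8]), array([142, 152,  56,  25, 196], dtype=int32)), (array([439. , 301.5]), array([ 414,  265,   54,   67, 1307], dtype=int32))]
```

View pics/fin.png

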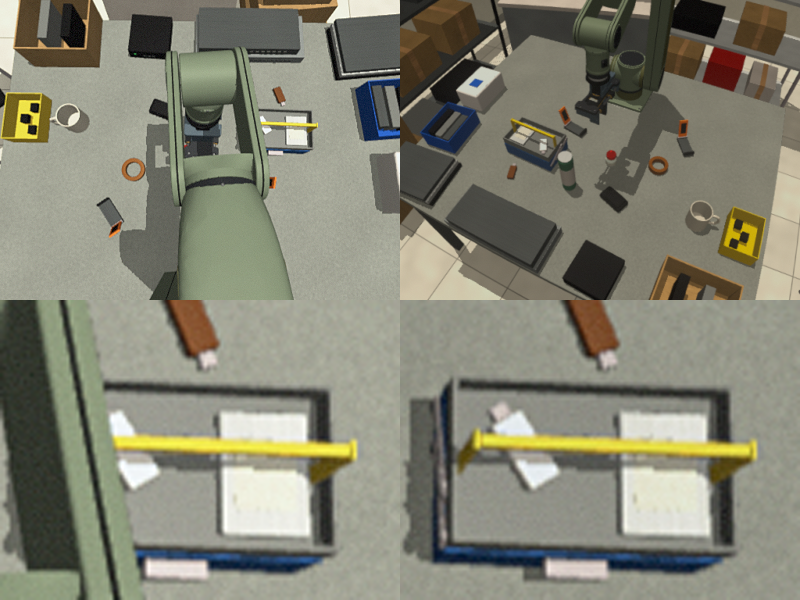

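The final picture matches the first one: the tray is fully down (same handle box in the scene view), the drive and adapter are in it, the can, jar, mouse, tape and mug are standing in place, and the arm is clear.

```bash
python3 -c "
from workcell import env
print(env.job_done())"
```

```text
the job is handed in; nothing more can be done
None
```

The folded stand is packed away on the green pad, the tray is back down on the case, and the job is handed in. It took about 21 s of the 72 s.

I pushed the prop over until it snapped flat, swung the tray open, laid the stand base down on the pad, and swung the tray back.

**What the last checks showed:**
- **Stand:** the last view before the tray closed showed it folded and near the pad's centre, with the charger in its bay. The tray hides both now, so neither was seen again after it closed.
- **Tray:** the yellow handle's outline in the scene view is the same as at the start, which means the tray is fully down. The drive and adapter appear in their first places, though the arm hides part of the adapter in the last top view.
- **Other things on the table:** the spray can, mug, jar, tape and mouse stand where they were, judged by eye and not re-measured.

**What disagreed or went less well:**
- **Pad position:** the top view, the scene view and the wrist camera differed by up to about 20 mm. The scene view was partly hidden by the case wall, so I set it aside and aimed between the other two, which is well inside the 35 mm limit.
- **Heights:** my two-view height for the pad came out wrong (25 mm) because of the case wall. The prop tip read 107 mm with a 14 mm mismatch between views. I used the given heights and stopped on contact force when setting the stand down.
- **Force:** there was a brief 34 N at the wrist as the tray met the case, well under the 120 N wrist limit.

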